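# Sweep the test cubes through the gate into the slot

### The job

Sweep the two grey mortar cubes that lie on the raised sorting deck through the gap in its far fence, one after the other, so that each drops into the slot behind the gap. Use the fingertips only to push them, and lift nothing. Leave the red rubber bung standing on the deck, and do not disturb the two vials on the bench.

Things in the scene. Friction and masses are not known exactly. Their poses are not given: they have to be found in the camera images.
- tray: fixed sorting tray, metal deck with blue fences, 305 x 270 mm. Origin at bench level; x runs level across the deck through the gate to the slot, y to the left of that, z up. Flat deck: top at z = 66 mm, x = -170 mm to its open edge at x = 70 mm, y = -135 to 135 mm; inside these limits fences 6 mm thick, 12 mm above the deck, along the near end and both sides
- gate (a point): middle of the gate at deck height (tray x = 65, y = 0, z = 66 mm): a gap 50 mm clear along y between rounded posts, in the gate fence that crosses the whole deck at tray x = 62 to 68 mm, 18 mm above the deck
- slot (a point): middle of the slot at deck height (tray x = 100, y = 0, z = 66 mm): an open pit right behind the deck's edge, inside x = 70 to 129 mm, y = -55 to 55 mm, floor at z = 6 mm; end walls 12 mm and far wall 26 mm higher than the deck. A cube pushed through the gate until its middle has passed the edge tips in
- cube_a: grey cast mortar test cube, 28 x 28 x 28 mm, 45 g, lying loose on the raised deck of the tray at any yaw; origin at the centre of its underside
- cube_b: grey cast mortar test cube, 28 x 28 x 28 mm, 45 g, lying loose on the raised deck of the tray at any yaw; origin at the centre of its underside
- cube_a_mid (a point): centre of cube_a, 14 mm above its underside
- cube_b_mid (a point): centre of cube_b, 14 mm above its underside
- bung: red rubber bung, upright round plug, 31 mm diameter, 26 mm high, 30 g, standing loose on the deck beside or between the cubes, all three at about the same distance from the gate; origin at the centre of its underside
- vial_white: small glass vial with white screw cap, 25 mm diameter, 53 mm high, standing loose on the bench to the right of the tray; origin at the centre of its underside, z along its axis
- vial_black: small glass vial with black screw cap, 25 mm diameter, 53 mm high, standing loose on the bench to the right of the tray; origin at the centre of its underside, z along its axis
Not all that is in view belongs to the job. What is shaped like the cube_b but orange or yellow is not meant.

How it is judged:
By the outcome, as a careful person would: the job done as asked, in the order asked, and still so for the second after the job is handed in, with the robot touching nothing.
It also fails if it takes over 61 s, if anything falls off the work surface, if the arm or the gripper's body presses on something with over 40 N, if the wrist force passes 120 N, or if a joint passes its speed limit or range.

### The arm

A 6-joint arm with a two-finger parallel gripper is mounted at the origin on a cart in front of the work surface, level with it; the furniture and walls round the work are solid. World frame = base frame: x ahead of the robot, y to its left, z up, the work surface at z = 0. Lengths are in m, angles in rad, forces in N, time in s.
With the tool pointing down it reaches from about 0.3 to 0.875 m from the base axis. Payload 6.4 kg.
Tool frame: the origin (TCP) lies midway between the tips of the shut fingers; the grasp point (between the pads) lies 19 mm behind it (ctrl.pinch_z is the distance from the TCP to the grasp point, in m); z points along the fingers, y is the line along which they close (so a half turn about z gives the same grasp; the last joint's range is limited). The gripper opens to 85 mm and grips with 20 to 120 N. Pads are 22 mm wide; open, the fingers measure 114 mm over their backs; the gripper's body (76 mm by 85 mm) begins 54 mm behind the grasp point. The pads swing forward as they close: fully open they stand 13 mm farther back than shut.
Start: joints at [-1.501, 0.181, 1.607, -0, 1.354, -0.206], TCP at [0.157, -0.553, 0.231] pointing down, gripper open.
Joint ranges: [-2.99, 2.99], [-0.89, 2.07], [0.3, 2.58], [-1.14, 4.28], [0, 2.63], [-3.12, 3.12]. Speed limits (rad/s): [2.57, 2.57, 3.01, 3.14, 3.14, 3.14].

### API

Orientations are given as a unit quaternion [w, x, y, z].
In Python, from bench import ctrl gives the robot as it stands.
- The arm moves only by the tool apply_moves, never from a script. Its argument "moves" is a list of rows, each an object with "jaw": the opening, from 0 (shut) to 1 (fully open); "offset": the shift along the tool's x, y, z in mm, a list of three; "rot": the turn, a rotation vector about the tool's x, y, z in degrees, a list of three. In form: [{"jaw": jaw, "offset": [dx, dy, dz], "rot": [ax, ay, az]}, ...]. A call has exactly 5 rows; each row shifts and turns the commanded pose from where the row before left it, along the tool's axes as they then stand; what a row does not reach is not made up. A row lasts 1/8 s, in which the tool goes at most 62.5 mm and 10.7 degrees, less where a joint would pass 70% of its speed; a pose out of reach is approached as far as the arm can. A call is refused whole if a number of a shift passes 62.5 or a number of a turn 10.7, either way. A call with a gripper value outside its range is refused whole. The fingers move at their own pace and stop on an object; the grip force is fixed at half the most. Time passes only in rows, so rows that do not move let the fingers close, or fill a call up. It gives the time, the measured TCP pose, the force, the opening and the grip force at its end, in the units of the state.
- ctrl.get_obs(): the state, without advancing time (a new reading comes with each control period).
- ctrl.camera(name): name is "scene" or "top"; returns (picture, depth): 400x640x3 uint8, red, green, blue; 400x640 float32, m along the optical axis (not along the pixel's ray), 0 where there is no reading.
- ctrl.camera_params(name): a dict with "K" (3x3 intrinsics, pixels), "dist" ([k1, k2, p1, p2, k3] as OpenCV has them; the pictures are not rectified), "cam_to_world" (4x4, takes a point from camera to world coordinates). Camera axes: x right, y down, z forward; pixel columns grow to the right and rows downward; lengths in m; the calibration is good to about 2 mm. A picture is of the moment at which its call begins. camera_params takes no time and is no camera call.
- ctrl.hand_in(): hands the job in; it is judged then, once.
Trained networks look in the newest picture that a camera, given by its name, has taken for a name from the list of things; names that differ only in an ending like _2 or _b are one class to them, and where a whole thing is asked for, a point or a joint stands for the part that bears it (a point fixed in the world has none). Each returns a list of dicts, best first, with "score" (0 to 1); they miss things now and then, are a little off and sometimes report something else, mostly with a low value. They report only what shows in the picture. A call takes as long as a camera call. They do not tell look-alikes from the thing itself.
- ctrl.outline_of(camera, target): "region" (400x640 bool, what is visible of it) and "position" ([column, row] in pixels, amid what is visible of it).
The state is a dict: "time_s": time; "q": joint angles; "dq": joint speeds; "joint_efforts": joint torques, N m; "eef_pos": TCP position; "eef_rot": TCP orientation; "wrist_force": force on the tool from outside, world axes, zero at the start; "torque": the same for the moment, N m; "opening": opening from 0.0 (shut) to 1.0 (fully open); "grasp_force": force on a finger pad.
Only numpy, scipy, OpenCV 4.12 (cv2) and the standard library are available. Lean on these libraries where they do the work, as an engineer would, in place of code of your own. Each camera call takes 0.05 s, during which the arm holds its last target. There are 200 camera calls.

## Working session

There is one attempt and no reset: what is moved stays moved. The work goes in short steps, Python scripts to look and compute and a tool call to move; the robot and the scene stay as the last step left them, time stands still between calls to the robot, and variables do not carry over. Pictures are saved under pics/ and viewed, at most 12 in all, crops included, and the job is handed in when it is done.

Besides the shell and the picture viewer there is one more tool, called after ">>>" as name(argument=value, ...) on one line, values as JSON. apply_moves: Moves the arm, as the interface text tells. Its arguments: {"type":"object","properties":{"moves":{"type":"array"}},"required":["moves"]}

```bash
ls; mkdir -p pics; python3 - <<'E'
from bench import ctrl
import cv2
o=ctrl.get_obs();print(o)
for n in("scene","top"):
    p,d=ctrl.camera(n);cv2.imwrite(f"pics/{n}0.png",p[:,:,::-1])
    c=ctrl.camera_params(n);print(n,c)
    for t in("cube_a","bung","tray","vial_white","vial_black"):
        for r in ctrl.outline_of(n,t):print(n,t,round(r["score"],2),r["position"],r["region"].sum())
E
```

```text
pics
{'time_s': 0.0, 'q': array([-1.50132652e+00,  1.81540534e-01,  1.60801076e+00,  1.22750033e-05,
        1.35380694e+00, -2.06292788e-01]), 'dq': array([-1.79860437e-03,  1.08291303e-03, -1.89345983e-03,  6.62084273e-04,
        6.59672738e-04, -9.32621767e-05]), 'joint_efforts': array([ 3.93833325e-04, -4.44880128e+01, -3.51329219e+01, -3.48947879e-04,
        9.17580823e-03,  1.26719473e-05]), 'eef_pos': array([ 0.15654667, -0.55270232,  0.23038312]), 'eef_rot': array([-8.80311485e-04,  9.90509220e-01,  1.37443461e-01,  6.63240082e-05]), 'wrist_force': array([0.43709365, 0.46726785, 0.46219672]), 'torque': array([ 0.02548024, -0.02230147,  0.02736139]), 'grasp_force': 0.0, 'opening': 0.9977306493459345}
scene {'K': array([[364.20001818,   0.        , 317.54788793],
       [  0.        , 364.20001818, 200.72787597],
       [  0.        ,   0.        ,   1.        ]]), 'dist': array([0.01229307, 0.        , 0.        , 0.        , 0.        ]), 'cam_to_world': array([[-6.55289319e-01, -5.72606992e-01,  4.92663314e-01,
         7.13990121e-02],
       [-7.55377551e-01,  4.96031894
[... 742 characters left out ...]
, 198.66710215],
       [  0.        ,   0.        ,   1.        ]]), 'dist': array([-0.13959771,  0.        ,  0.        ,  0.        ,  0.        ]), 'cam_to_world': array([[ 0.00525836, -0.99565135,  0.09300938,  0.46340372],
       [-0.99986346, -0.00669202, -0.01510898,  0.19509894],
       [ 0.01566569, -0.09291723, -0.99555059,  1.19135532],
       [ 0.        ,  0.        ,  0.        ,  1.        ]])}
top cube_a 0.7 [272.9, 248.2] 142
top cube_a 0.59 [296.4, 139.7] 146
top cube_a 0.44 [190.1, 205.4] 137
top cube_a 0.41 [296.5, 233.3] 106
top bung 0.53 [312.4, 208.5] 127
top tray 0.78 [279.8, 231.2] 12814
top vial_white 0.61 [394.7, 251.6] 108
top vial_black 0.18 [283.9, 226.9] 12641
```

```bash
python3 - <<'E'
import cv2
p=cv2.imread("pics/top0.png");cv2.imwrite("pics/top0c.png",cv2.resize(p[110:330,160:440],None,fx=2.7,fy=2.7,interpolation=cv2.INTER_CUBIC))
p=cv2.imread("pics/scene0.png");cv2.imwrite("pics/scene0c.png",cv2.resize(p[140:340,180:440],None,fx=3,fy=3,interpolation=cv2.INTER_CUBIC))
E
```

```text
(no output)
```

View pics/top0c.png

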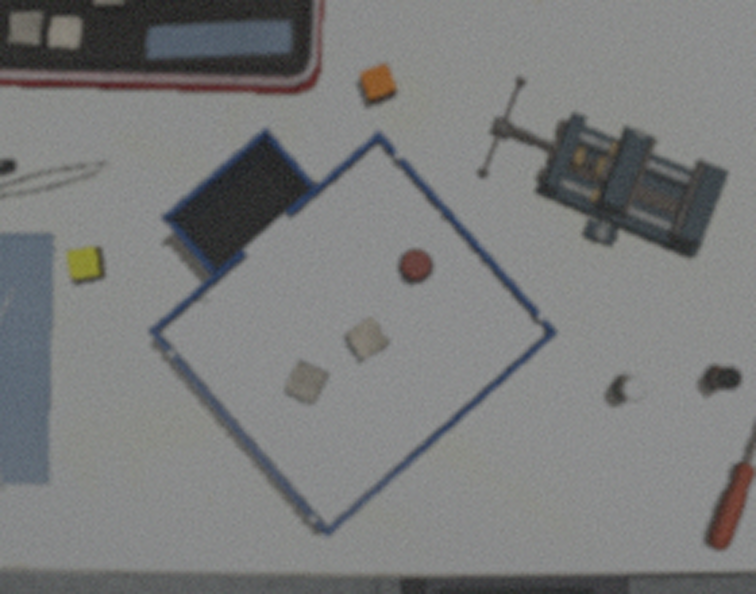

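View pics/scene0c.png

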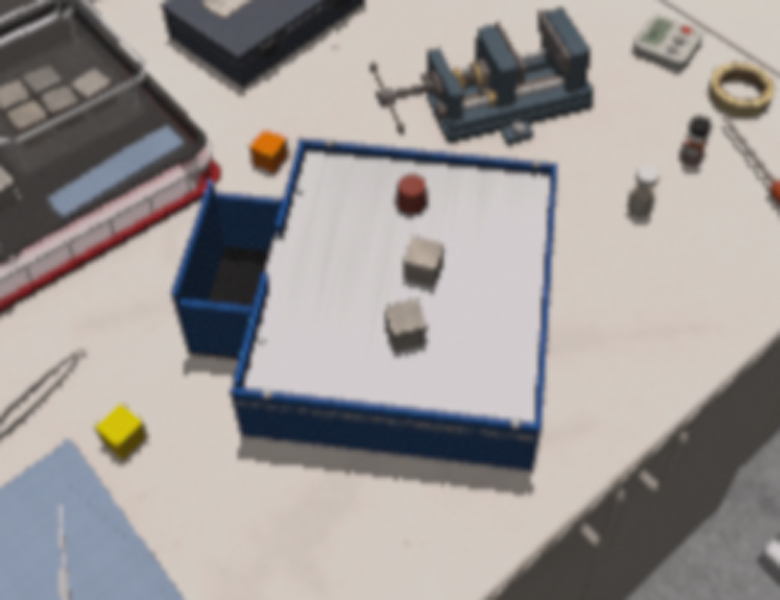

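The top crop shows two grey cubes on the deck at full-frame pixels (296,236) and (273,251), and the bung at (314,208). The orange cube at (300,141), the yellow cube at (191,208) and the grey blocks in the tray at top left are off the deck, so they are not meant. The slot lies up-left, around (248,183), and the vials are to the right at (392,254) and (427,250).

```bash
cat > h.py <<'E'
import numpy as np,cv2,json
from bench import ctrl
from scipy.optimize import least_squares
def onplane(cam,px,z):
    c=ctrl.camera_params(cam);T=c["cam_to_world"]
    u=cv2.undistortPoints(np.asarray(px,float).reshape(-1,1,2),c["K"],c["dist"])[:,0]
    r=np.c_[u,np.ones(len(u))]@T[:3,:3].T
    return (T[:3,3]+r*((z-T[2,3])/r[:,2])[:,None])[:,:2]
def totray(p,pose):
    c,s=np.cos(pose[2]),np.sin(pose[2]);d=np.asarray(p)-pose[:2]
    return d@np.array([[c,-s],[s,c]])
E
python3 - <<'E'
from h import *
for cam,box in(("top",(110,330,200,380)),("scene",(180,300,235,370))):
    p,d=ctrl.camera(cam);h=cv2.cvtColor(p,cv2.COLOR_RGB2HSV)
    m=(h[...,0]>100)&(h[...,0]<130)&(h[...,1]>120)
    g=np.zeros_like(m);g[box[0]:box[1],box[2]:box[3]]=1
    v,u=np.nonzero(m&g);px=np.c_[u,v];
    if cam=="top":
        # depth world z of pixels
        W=onplane(cam,px,.078)
        def res(q):
            t=totray(W,q);x,y=t.T*1000
            ds=[np.hypot(np.maximum(abs(x+50)-120,0),y-132),np.hypot(np.maximum(abs(x+50)-120,0),y+132),np.hypot(np.maximum(abs(y)-135,0),x+167),np.hypot(np.clip(25-abs(y),0,None)+np.clip(abs(y)-135,0,None),x-65)]
            return np.minimum(np.min(ds,0),15)
        c0=onplane(cam,[[160+153/2.7,110+331/2.7],[160+380/2.7,110+137/2.7],[160+325/2.7,110+530/2.7],[160+552/2.7,110+331/2.7]],.078)
        ax=(c0[0]+c0[1]-c0[2]-c0[3]);yaw=np.arctan2(ax[1],ax[0]);ctr=c0.mean(0)+.05*np.array([np.cos(yaw),np.sin(yaw)])
        print("corners",c0.round(3),"init",ctr,yaw)
        s=least_squares(res,[*ctr,yaw],loss="soft_l1",x_scale=[.01,.01,.05],diff_step=1e-4);pose=s.x
        print("pose",pose.round(4),"med res",np.median(s.fun));json.dump(list(pose),open("pose.json","w"))
    for t,z in(("cube_a",.094),("bung",.092)):
        for r in ctrl.outline_of(cam,t):
            if r["region"].sum()>400:continue
            v,u=np.nonzero(r["region"])
            # mesure with depth: keep top-face points
            c=ctrl.camera_params(cam);T=c["cam_to_world"]
            un=cv2.undistortPoints(np.c_[u,v].astype(float).reshape(-1,1,2),c["K"],c["dist"])[:,0]
            P=(np.c_[un,np.ones(len(un))]*d[v,u][:,None])@T[:3,:3].T+T[:3,3]
            zt=np.percentile(P[:,2],80);k=P[:,2]>zt-.006
            rect=cv2.minAreaRect((totray(P[k,:2],pose)*1000).astype(np.float32))
            print(cam,t,round(r["score"],2),r["position"],"z",zt.round(3),"tray plane",(totray(onplane(cam,[r["position"]],z),pose)*1000).round(),"rect",np.round(rect[0]),np.round(rect[1]),round(rect[2]),"mean",(totray(P[k,:2].mean(0),pose)*1000).round(), P.mean(0).round(3))
v=[("top",[394.7,251.6]),("top",[160+720/2.7,110+378/2.7])]
for a,b in v:print(totray(onplane(a,[b],.04),pose),onplane(a,[b],.04))
E
```

```text
corners [[0.485 0.405]
 [0.658 0.207]
 [0.314 0.253]
 [0.487 0.055]] init [0.52356114 0.26325478] 0.7272775061083779
pose [0.5245 0.2659 0.7205] med res 1.672333674359372
top cube_a 0.68 [272.3, 252.0] z 0.096 tray plane [[-59.  59.]] rect [-58.  57.] [27. 27.] 22 mean [-58.  57.] [0.443 0.27  0.094]
top cube_a 0.55 [299.8, 139.8] z 0.029 tray plane [[  99. -162.]] rect [  11. -103.] [ 32. 273.] 56 mean [ 109. -168.] [0.717 0.212 0.039]
top cube_a 0.44 [296.8, 233.3] z 0.096 tray plane [[-63. -12.]] rect [-64.  -8.] [26. 28.] 80 mean [-64.  -8.] [0.482 0.218 0.094]
scene cube_a 0.77 [312.8, 249.0] z 0.095 tray plane [[-57.  69.]] rect [-60.  57.] [27. 30.] 24 mean [-60.  59.] [0.438 0.273 0.089]
scene cube_a 0.74 [219.2, 282.0] z 0.029 tray plane [[134. 182.]] rect [159. 147.] [28. 29.] 58 mean [158. 147.] [0.545 0.482 0.022]
scene cube_a 0.44 [321.7, 228.2] z 0.095 tray plane [[-70.   6.]] rect [-90. 258.] [ 32. 564.] 5 mean [-66.  -1.] [0.476 0.222 0.089]
scene bung 0.46 [314.7, 204.1] z 0.093 tray plane [[-42. -70.]] rect [-89. 222.] [ 21. 635.] 8 mean [-47. -67.] [0.534 0.183 0.095]
[[-0.25352068 -0.1636112 ]] [[ 0.44190478 -0.02431067]]
[[-0.30338947 -0.22617276]] [[ 0.44570404 -0.10422569]]
```

>>> apply_moves(moves=[{"jaw": 0, "offset": [0, 0, 0], "rot": [0, 0, -8.5]}, {"jaw": 0, "offset": [0, 0, 0], "rot": [0, 0, -8.5]}, {"jaw": 0, "offset": [0, 0, 0], "rot": [0, 0, -8.5]}, {"jaw": 0, "offset": [44, -23, 0], "rot": [0, 0, 0]}, {"jaw": 0, "offset": [44, -23, 0], "rot": [0, 0, 0]}])

```text
time_s: 1.52
eef_pos: [0.1925, -0.4597, 0.231]
eef_rot: [-0.0, 0.936, 0.352, 0.0]
wrist_force: [0.4, 0.8, 0.2]
opening: 0.0
grasp_force: 0.0
```

>>> apply_moves(moves=[{"jaw": 0, "offset": [44, -23, 0], "rot": [0, 0, 0]}, {"jaw": 0, "offset": [44, -23, 0], "rot": [0, 0, 0]}, {"jaw": 0, "offset": [44, -23, 0], "rot": [0, 0, 0]}, {"jaw": 0, "offset": [44, -23, 0], "rot": [0, 0, 0]}, {"jaw": 0, "offset": [44, -23, 0], "rot": [0, 0, 0]}])

```text
time_s: 2.15
eef_pos: [0.2821, -0.2277, 0.2315]
eef_rot: [0.0, 0.936, 0.352, 0.0]
wrist_force: [1.4, -0.3, 1.0]
opening: -0.0
grasp_force: 0.0
```

>>> apply_moves(moves=[{"jaw": 0, "offset": [44, -23, 0], "rot": [0, 0, 0]}, {"jaw": 0, "offset": [44, -23, 0], "rot": [0, 0, 0]}, {"jaw": 0, "offset": [44, -23, 0], "rot": [0, 0, 0]}, {"jaw": 0, "offset": [44, -23, 0], "rot": [0, 0, 0]}, {"jaw": 0, "offset": [44, -23, 0], "rot": [0, 0, 0]}])

```text
time_s: 2.78
eef_pos: [0.3716, 0.0041, 0.2318]
eef_rot: [0.001, 0.936, 0.353, 0.001]
wrist_force: [0.9, -1.2, 0.7]
opening: -0.001
grasp_force: 0.0
```

```bash
cat >> h.py <<'E'
def where():
    from scipy.spatial.transform import Rotation as R
    o=ctrl.get_obs();q=o["eef_rot"];M=R.from_quat([*q[1:],q[0]]).as_matrix();pose=json.load(open("pose.json"))
    print("t",round(o["time_s"],2),"tray mm",(totray(o["eef_pos"][:2],pose)*1000).round(1),"z",(o["eef_pos"][2]*1000).round(1),"x-yaw in tray deg",np.degrees(np.arctan2(M[1,0],M[0,0])-pose[2]).round(1),"zaxis",M[:,2].round(3),"F",o["wrist_force"].round(1),"open",round(o["opening"],2))
E
python3 -c "
from h import *
where()"
```

```text
t 2.77 tray mm [-287.6  -95.9] z 231.8 x-yaw in tray deg 0.0 zaxis [ 0.002 -0.001 -1.   ] F [ 0.9 -1.2  0.7] open -0.0
```

>>> apply_moves(moves=[{"jaw": 0, "offset": [45, -22, 0], "rot": [0, 0, 0]}, {"jaw": 0, "offset": [45, -22, 0], "rot": [0, 0, 0]}, {"jaw": 0, "offset": [45, -22, 0], "rot": [0, 0, 0]}, {"jaw": 0, "offset": [42, -21, 0], "rot": [0, 0, 0]}, {"jaw": 0, "offset": [0, 0, 40], "rot": [0, 0, 0]}])

```text
time_s: 3.4
eef_pos: [0.4499, 0.1879, 0.1938]
eef_rot: [0.001, 0.935, 0.355, 0.004]
wrist_force: [-0.7, -0.2, -0.7]
opening: -0.0
grasp_force: 0.0
```

>>> apply_moves(moves=[{"jaw": 0, "offset": [0, 0, 40], "rot": [0, 0, 0]}, {"jaw": 0, "offset": [0, 0, 30], "rot": [0, 0, 0]}, {"jaw": 0, "offset": [0, 0, 20], "rot": [0, 0, 0]}, {"jaw": 0, "offset": [0, 0, 0], "rot": [0, 0, 0]}, {"jaw": 0, "offset": [0, 0, 0], "rot": [0, 0, 0]}])

```text
time_s: 4.03
eef_pos: [0.4473, 0.1849, 0.1022]
eef_rot: [0.0, 0.936, 0.353, 0.001]
wrist_force: [-1.1, 0.5, 0.6]
opening: 0.002
grasp_force: 0.0
```

```bash
python3 - <<'E'
from h import *
where()
a,_=ctrl.camera("top");b,_=ctrl.camera("scene")
r=lambda p,s:cv2.resize(p,(390,330),interpolation=cv2.INTER_CUBIC)
cv2.imwrite("pics/s1.png",np.hstack([r(a[140:310,200:400],0),r(b[150:310,220:400],0)])[:,:,::-1])
E
```

```text
t 4.03 tray mm [-111.5  -10. ] z 102.2 x-yaw in tray deg 0.0 zaxis [ 0.001  0.    -1.   ] F [-1.1  0.5  0.6] open 0.0
```

View pics/s1.png

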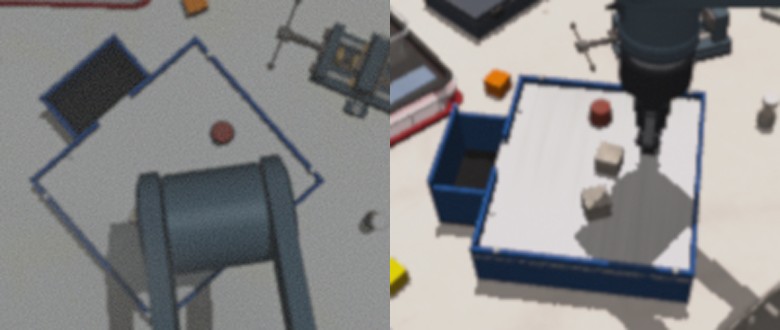

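In the left half (top view) the arm hides the cubes. In the right half (scene view) the shut fingers stand behind the middle cube at about (648,135), with the cube at (608,158) and the bung at (600,112), clear of the path.

>>> apply_moves(moves=[{"jaw": 0, "offset": [0, 0, 14], "rot": [0, 0, 0]}, {"jaw": 0, "offset": [0, 0, 12], "rot": [0, 0, 0]}, {"jaw": 0, "offset": [4, 0, 0], "rot": [0, 0, 0]}, {"jaw": 0, "offset": [8, 0, 0], "rot": [0, 0, 0]}, {"jaw": 0, "offset": [8, 0, 0], "rot": [0, 0, 0]}])

```text
time_s: 4.75
eef_pos: [0.4626, 0.1984, 0.0757]
eef_rot: [0.0, 0.936, 0.353, 0.0]
wrist_force: [0.9, -0.2, -0.5]
opening: 0.001
grasp_force: 0.0
```

>>> apply_moves(moves=[{"jaw": 0, "offset": [7, 0, 0], "rot": [0, 0, 0]}, {"jaw": 0, "offset": [7, 0, 0], "rot": [0, 0, 0]}, {"jaw": 0, "offset": [7, -0.5, 0], "rot": [0, 0, 0]}, {"jaw": 0, "offset": [7, -0.5, 0], "rot": [0, 0, 0]}, {"jaw": 0, "offset": [7, -0.5, 0], "rot": [0, 0, 0]}])

```text
time_s: 5.38
eef_pos: [0.4873, 0.2225, 0.0753]
eef_rot: [-0.0, 0.936, 0.353, -0.0]
wrist_force: [-0.2, -0.3, -0.3]
opening: -0.0
grasp_force: 0.2
```

```bash
cat > look.py <<'E'
from h import *
import sys
where();pose=json.load(open("pose.json"));cam="scene"
p,d=ctrl.camera(cam);c=ctrl.camera_params(cam);T=c["cam_to_world"]
for t in("cube_a","bung"):
    for r in ctrl.outline_of(cam,t):
        if r["region"].sum()>400:continue
        v,u=np.nonzero(r["region"])
        un=cv2.undistortPoints(np.c_[u,v].astype(float).reshape(-1,1,2),c["K"],c["dist"])[:,0]
        P=(np.c_[un,np.ones(len(un))]*d[v,u][:,None])@T[:3,:3].T+T[:3,3]
        zt=np.percentile(P[:,2],80);k=abs(P[:,2]-zt)<.004
        if k.sum()<3:continue
        q=(totray(P[k,:2],pose)*1000).astype(np.float32);rect=cv2.minAreaRect(q)
        print(t,round(r["score"],2),r["position"],"ztop",zt.round(3),"med",np.median(q,0).round(),"rect",np.round(rect[0]),np.round(rect[1]),round(rect[2]))
if len(sys.argv)>1:
    cv2.imwrite(f"pics/{sys.argv[1]}.png",cv2.resize(p[150:310,220:400],None,fx=3.3,fy=3.3,interpolation=cv2.INTER_CUBIC)[:,:,::-1])
E
python3 look.py s2
```

```text
t 5.38 tray mm [-56.6  -8. ] z 75.3 x-yaw in tray deg 0.0 zaxis [-0. -0. -1.] F [-0.2 -0.3 -0.3] open -0.0
cube_a 0.71 [313.9, 248.0] ztop 0.095 med [-60.  58.] rect [-60.  57.] [29. 29.] 27
cube_a 0.69 [267.9, 188.7] ztop 0.029 med [ 109. -169.] rect [ 109. -169.] [27. 27.] 66
cube_a 0.57 [220.6, 282.7] ztop 0.03 med [158. 148.] rect [159. 148.] [28. 26.] 57
cube_a 0.54 [307.7, 231.1] ztop 0.095 med [-27.   1.] rect [-31.  -4.] [26. 29.] 0
```

View pics/s2.png

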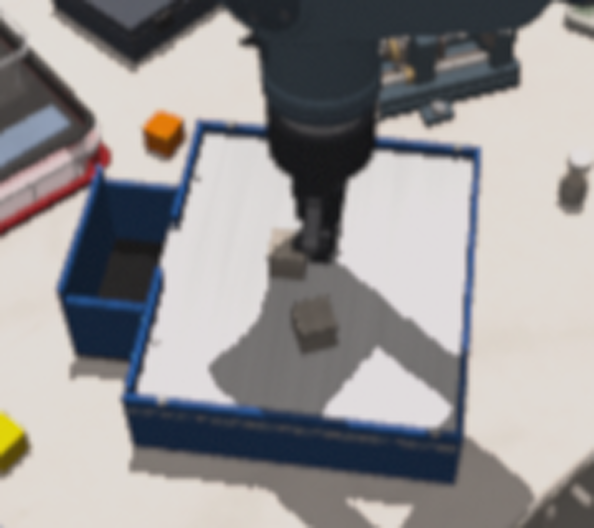

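The middle cube is at crop (288,255), squared up flush against the fingertips and heading for the gate, with the far cube untouched at (314,322). I'll carry on.

>>> apply_moves(moves=[{"jaw": 0, "offset": [7, -0.5, 0], "rot": [0, 0, 0]}, {"jaw": 0, "offset": [7, -0.5, 0], "rot": [0, 0, 0]}, {"jaw": 0, "offset": [7, -0.5, 0], "rot": [0, 0, 0]}, {"jaw": 0, "offset": [7, -0.5, 0], "rot": [0, 0, 0]}, {"jaw": 0, "offset": [7, -0.5, 0], "rot": [0, 0, 0]}])

```text
time_s: 6.15
eef_pos: [0.512, 0.2475, 0.0753]
eef_rot: [0.0, 0.936, 0.353, -0.0]
wrist_force: [0.8, 0.3, -1.0]
opening: -0.001
grasp_force: 0.1
```

>>> apply_moves(moves=[{"jaw": 0, "offset": [7, -0.5, 0], "rot": [0, 0, 0]}, {"jaw": 0, "offset": [7, -0.5, 0], "rot": [0, 0, 0]}, {"jaw": 0, "offset": [7, -0.5, 0], "rot": [0, 0, 0]}, {"jaw": 0, "offset": [7, -0.5, 0], "rot": [0, 0, 0]}, {"jaw": 0, "offset": [7, -0.5, 0], "rot": [0, 0, 0]}])

```text
time_s: 6.78
eef_pos: [0.5366, 0.2725, 0.0753]
eef_rot: [-0.0, 0.936, 0.353, -0.0]
wrist_force: [-0.6, -0.6, -0.1]
opening: -0.002
grasp_force: 0.1
```

```bash
python3 look.py
```

```text
t 6.78 tray mm [13.4 -3. ] z 75.3 x-yaw in tray deg 0.0 zaxis [-0.  0. -1.] F [-0.6 -0.6 -0.1] open -0.0
cube_a 0.73 [315.5, 246.4] ztop 0.095 med [-60.  59.] rect [-60.  57.] [28. 29.] 25
cube_a 0.65 [265.9, 192.0] ztop 0.029 med [ 117. -164.] rect [ 115. -167.] [21. 17.] 77
cube_a 0.55 [217.7, 280.4] ztop 0.03 med [158. 148.] rect [159. 147.] [29. 29.] 60
cube_a 0.44 [277.9, 230.4] ztop 0.095 med [46.  9.] rect [43.  7.] [20. 36.] 43
bung 0.64 [314.4, 203.6] ztop 0.093 med [-46. -78.] rect [-46. -79.] [23. 22.] 61
```

>>> apply_moves(moves=[{"jaw": 0, "offset": [7, 0, 0], "rot": [0, 0, 0]}, {"jaw": 0, "offset": [7, 0, 0], "rot": [0, 0, 0]}, {"jaw": 0, "offset": [7, 0, 0], "rot": [0, 0, 0]}, {"jaw": 0, "offset": [7, 0, 0], "rot": [0, 0, 0]}, {"jaw": 0, "offset": [7, 0, 0], "rot": [0, 0, 0]}])

```text
time_s: 7.55
eef_pos: [0.5629, 0.2956, 0.0753]
eef_rot: [0.0, 0.936, 0.353, 0.0]
wrist_force: [0.4, -0.3, 0.5]
opening: -0.005
grasp_force: 0.0
```

>>> apply_moves(moves=[{"jaw": 0, "offset": [5, 0, 0], "rot": [0, 0, 0]}, {"jaw": 0, "offset": [5, 0, 0], "rot": [0, 0, 0]}, {"jaw": 0, "offset": [0, 0, 0], "rot": [0, 0, 0]}, {"jaw": 0, "offset": [0, 0, 0], "rot": [0, 0, 0]}, {"jaw": 0, "offset": [0, 0, 0], "rot": [0, 0, 0]}])

```text
time_s: 8.18
eef_pos: [0.5699, 0.3017, 0.0753]
eef_rot: [-0.0, 0.936, 0.353, -0.0]
wrist_force: [0.0, -0.5, -0.2]
opening: -0.002
grasp_force: 0.0
```

```bash
python3 look.py s3
```

```text
t 8.18 tray mm [57.8 -3.1] z 75.3 x-yaw in tray deg 0.0 zaxis [-0. -0. -1.] F [ 0.  -0.5 -0.2] open -0.0
cube_a 0.5 [257.5, 236.3] ztop 0.035 med [106.   3.] rect [106.   1.] [29. 28.] 4
cube_a 0.49 [217.5, 281.5] ztop 0.029 med [159. 147.] rect [159. 146.] [29. 28.] 58
cube_a 0.45 [314.9, 247.9] ztop 0.095 med [-60.  59.] rect [-60.  58.] [27. 28.] 22
cube_a 0.44 [393.7, 201.8] ztop 0.053 med [-256. -156.] rect [-256. -157.] [19. 22.] 26
bung 0.59 [315.1, 205.5] ztop 0.093 med [-45. -80.] rect [-45. -80.] [23. 23.] 79
```

View pics/s3.png

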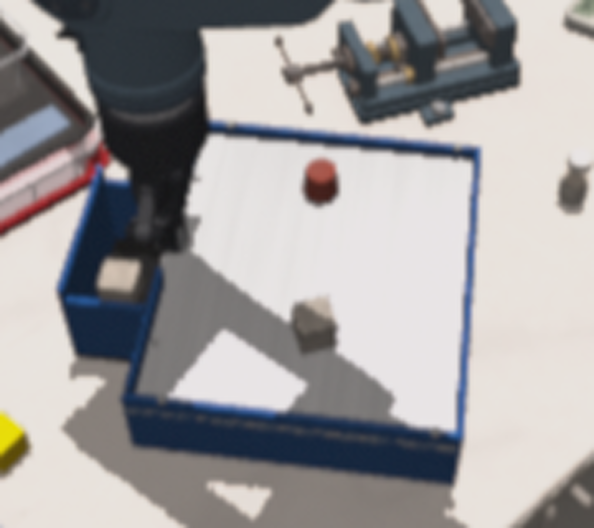

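The first cube lies on the slot floor (crop (120,278), top at z ≈ 35 mm). The second is at (315,322) and the bung still stands at (320,180). Next I'll lift, go to the second cube's +y side, push it sideways onto the gate line, then sweep it straight through.

>>> apply_moves(moves=[{"jaw": 0, "offset": [0, 0, -25], "rot": [0, 0, 0]}, {"jaw": 0, "offset": [0, 0, -30], "rot": [0, 0, 0]}, {"jaw": 0, "offset": [-29, -26, 0], "rot": [0, 0, 0]}, {"jaw": 0, "offset": [-29, -26, 0], "rot": [0, 0, 0]}, {"jaw": 0, "offset": [-29, -26, 0], "rot": [0, 0, 0]}])

```text
time_s: 8.95
eef_pos: [0.4521, 0.3029, 0.1304]
eef_rot: [-0.0, 0.936, 0.353, 0.0]
wrist_force: [0.1, -0.2, 0.5]
opening: 0.001
grasp_force: 0.0
```

>>> apply_moves(moves=[{"jaw": 0, "offset": [-29, -26, 0], "rot": [0, 0, 0]}, {"jaw": 0, "offset": [0, 0, 0], "rot": [0, 0, 0]}, {"jaw": 0, "offset": [0, 0, 20], "rot": [0, 0, 0]}, {"jaw": 0, "offset": [0, 0, 20], "rot": [0, 0, 0]}, {"jaw": 0, "offset": [0, 0, 0], "rot": [0, 0, 0]}])

```text
time_s: 9.57
eef_pos: [0.414, 0.3029, 0.0891]
eef_rot: [0.0, 0.936, 0.353, -0.001]
wrist_force: [-0.5, -0.2, 0.4]
opening: -0.001
grasp_force: 0.0
```

```bash
python3 look.py
```

```text
t 9.57 tray mm [-58.7 100.7] z 89.1 x-yaw in tray deg 0.0 zaxis [-0.002 -0.001 -1.   ] F [-0.5 -0.2  0.4] open -0.0
cube_a 0.62 [256.1, 236.7] ztop 0.036 med [105.   2.] rect [105.   4.] [27. 25.] 7
cube_a 0.52 [215.5, 282.7] ztop 0.03 med [159. 147.] rect [160. 146.] [28. 30.] 58
cube_a 0.41 [271.1, 190.1] ztop 0.029 med [ 110. -166.] rect [ 108. -167.] [24. 24.] 61
bung 0.3 [395.1, 202.5] ztop 0.05 med [-256. -149.] rect [-256. -150.] [16.  7.] 4
```

>>> apply_moves(moves=[{"jaw": 0, "offset": [0, 0, 14], "rot": [0, 0, 0]}, {"jaw": 0, "offset": [0, 6, 0], "rot": [0, 0, 0]}, {"jaw": 0, "offset": [0, 7, 0], "rot": [0, 0, 0]}, {"jaw": 0, "offset": [0, 7, 0], "rot": [0, 0, 0]}, {"jaw": 0, "offset": [0, 7, 0], "rot": [0, 0, 0]}])

```text
time_s: 10.35
eef_pos: [0.4327, 0.2827, 0.0765]
eef_rot: [-0.0, 0.936, 0.353, 0.0]
wrist_force: [-0.3, 0.6, 0.4]
opening: 0.003
grasp_force: 0.1
```

>>> apply_moves(moves=[{"jaw": 0, "offset": [0, 7, 0], "rot": [0, 0, 0]}, {"jaw": 0, "offset": [0, 7, 0], "rot": [0, 0, 0]}, {"jaw": 0, "offset": [0, 7, 0], "rot": [0, 0, 0]}, {"jaw": 0, "offset": [0, 5, 0], "rot": [0, 0, 0]}, {"jaw": 0, "offset": [0, 0, 0], "rot": [0, 0, 0]}])

```text
time_s: 10.98
eef_pos: [0.4495, 0.2633, 0.0763]
eef_rot: [0.0, 0.936, 0.352, 0.0]
wrist_force: [0.1, -0.1, 0.2]
opening: -0.002
grasp_force: 0.0
```

```bash
python3 look.py s4
```

```text
t 10.97 tray mm [-58.1  47.5] z 76.3 x-yaw in tray deg -0.0 zaxis [ 0. -0. -1.] F [ 0.1 -0.1  0.2] open -0.0
cube_a 0.64 [321.0, 237.2] ztop 0.096 med [-75.  22.] rect [-75.  21.] [28. 10.] 86
cube_a 0.63 [269.1, 188.6] ztop 0.029 med [ 109. -169.] rect [ 109. -170.] [27. 27.] 69
cube_a 0.45 [255.1, 236.0] ztop 0.036 med [106.   2.] rect [106.   1.] [29. 29.] 89
cube_a 0.45 [218.8, 283.3] ztop 0.03 med [159. 147.] rect [159. 146.] [29. 28.] 59
```

View pics/s4.png

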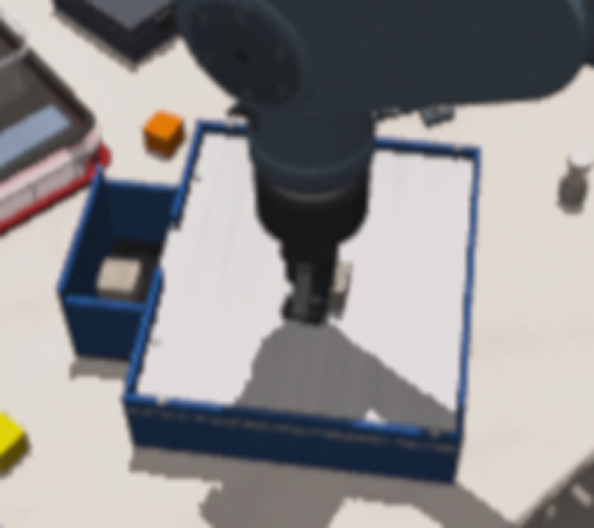

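The first cube is still in the slot. The second shows as a strip at crop (340,280) beside the fingers, with its centre at y ≈ 21 mm, so I'll push it another 20 mm and then back off.

>>> apply_moves(moves=[{"jaw": 0, "offset": [-1, 7, 0], "rot": [0, 0, 0]}, {"jaw": 0, "offset": [-1, 7, 0], "rot": [0, 0, 0]}, {"jaw": 0, "offset": [0, 6, 0], "rot": [0, 0, 0]}, {"jaw": 0, "offset": [0, 0, 0], "rot": [0, 0, 0]}, {"jaw": 0, "offset": [0, -10, 0], "rot": [0, 0, 0]}])

```text
time_s: 11.75
eef_pos: [0.4545, 0.2546, 0.0763]
eef_rot: [0.0, 0.936, 0.352, 0.0]
wrist_force: [0.2, -0.4, -0.6]
opening: -0.001
grasp_force: 0.0
```

>>> apply_moves(moves=[{"jaw": 0, "offset": [0, -10, 0], "rot": [0, 0, 0]}, {"jaw": 0, "offset": [0, 0, -25], "rot": [0, 0, 0]}, {"jaw": 0, "offset": [0, 0, -25], "rot": [0, 0, 0]}, {"jaw": 0, "offset": [-30, 0, 0], "rot": [0, 0, 0]}, {"jaw": 0, "offset": [-30, 10, 0], "rot": [0, 0, 0]}])

```text
time_s: 12.38
eef_pos: [0.4081, 0.2157, 0.1265]
eef_rot: [-0.0, 0.935, 0.354, 0.0]
wrist_force: [0.4, -0.3, 0.2]
opening: 0.003
grasp_force: 0.0
```

```bash
python3 look.py s5
```

```text
t 12.38 tray mm [-120.6   39.1] z 126.5 x-yaw in tray deg 0.1 zaxis [ 0.  0. -1.] F [ 0.4 -0.3  0.2] open 0.0
cube_a 0.56 [219.8, 282.3] ztop 0.029 med [159. 147.] rect [159. 147.] [28. 30.] 60
cube_a 0.48 [256.5, 237.7] ztop 0.036 med [105.   2.] rect [106.   1.] [29. 27.] 89
cube_a 0.45 [320.7, 227.9] ztop 0.095 med [-68.   1.] rect [-67.   0.] [30. 28.] 88
bung 0.42 [314.4, 204.8] ztop 0.093 med [-46. -78.] rect [-46. -79.] [21. 22.] 39
```

View pics/s5.png

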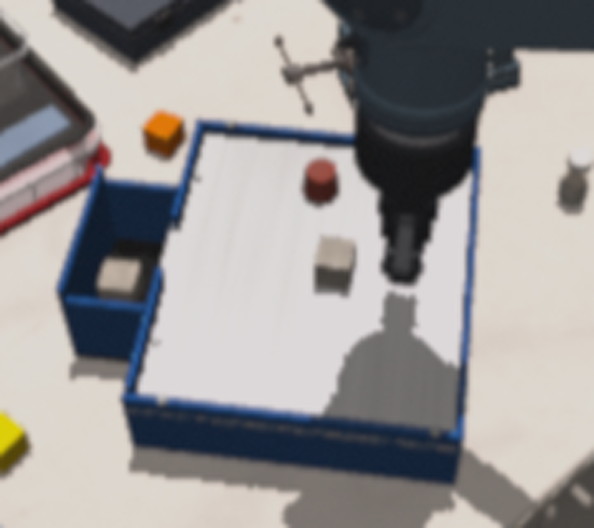

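The second cube stands at (334,263), squared up at tray (-67, 0), right on the gate line. The bung is at (320,180), unmoved. Next I'll go behind the cube and push it through.

>>> apply_moves(moves=[{"jaw": 0, "offset": [0, 20, 0], "rot": [0, 0, 0]}, {"jaw": 0, "offset": [0, 19, 0], "rot": [0, 0, 0]}, {"jaw": 0, "offset": [0, 0, 25], "rot": [0, 0, 0]}, {"jaw": 0, "offset": [0, 0, 25], "rot": [0, 0, 0]}, {"jaw": 0, "offset": [5, 0, 0], "rot": [0, 0, 0]}])

```text
time_s: 13.15
eef_pos: [0.4375, 0.1889, 0.0745]
eef_rot: [-0.001, 0.936, 0.352, -0.002]
wrist_force: [-0.4, 0.1, 0.0]
opening: -0.005
grasp_force: 0.0
```

>>> apply_moves(moves=[{"jaw": 0, "offset": [7, 0, 0], "rot": [0, 0, 0]}, {"jaw": 0, "offset": [7, 0, 0], "rot": [0, 0, 0]}, {"jaw": 0, "offset": [7, 0, 0], "rot": [0, 0, 0]}, {"jaw": 0, "offset": [7, 0, 0], "rot": [0, 0, 0]}, {"jaw": 0, "offset": [7, 0, 0], "rot": [0, 0, 0]}])

```text
time_s: 13.78
eef_pos: [0.4654, 0.2126, 0.0764]
eef_rot: [0.0, 0.936, 0.353, 0.0]
wrist_force: [-0.3, -1.0, 0.8]
opening: 0.0
grasp_force: 0.3
```

>>> apply_moves(moves=[{"jaw": 0, "offset": [7, 0, 0], "rot": [0, 0, 0]}, {"jaw": 0, "offset": [7, 0, 0], "rot": [0, 0, 0]}, {"jaw": 0, "offset": [7, 0, 0], "rot": [0, 0, 0]}, {"jaw": 0, "offset": [7, 0, 0], "rot": [0, 0, 0]}, {"jaw": 0, "offset": [7, 0, 0], "rot": [0, 0, 0]}])

```text
time_s: 14.4
eef_pos: [0.4917, 0.2356, 0.0762]
eef_rot: [-0.0, 0.936, 0.353, -0.0]
wrist_force: [-1.2, -0.3, 0.3]
opening: 0.002
grasp_force: 0.2
```

>>> apply_moves(moves=[{"jaw": 0, "offset": [7, 0, 0], "rot": [0, 0, 0]}, {"jaw": 0, "offset": [7, 0, 0], "rot": [0, 0, 0]}, {"jaw": 0, "offset": [7, 0, 0], "rot": [0, 0, 0]}, {"jaw": 0, "offset": [7, 0, 0], "rot": [0, 0, 0]}, {"jaw": 0, "offset": [7, 0, 0], "rot": [0, 0, 0]}])

```text
time_s: 15.02
eef_pos: [0.518, 0.2587, 0.0763]
eef_rot: [-0.0, 0.936, 0.353, -0.0]
wrist_force: [-0.1, 0.5, 0.6]
opening: 0.0
grasp_force: 0.1
```

```bash
python3 look.py
```

```text
t 15.03 tray mm [-9.6 -1.1] z 76.3 x-yaw in tray deg 0.0 zaxis [-0.  0. -1.] F [-0.1  0.5  0.6] open 0.0
cube_a 0.74 [257.7, 235.8] ztop 0.035 med [105.   2.] rect [105.   1.] [27. 31.] 2
cube_a 0.67 [216.8, 283.6] ztop 0.029 med [159. 147.] rect [159. 147.] [28. 29.] 57
cube_a 0.62 [270.5, 187.8] ztop 0.029 med [ 109. -170.] rect [ 108. -170.] [29. 26.] 65
bung 0.5 [317.0, 203.8] ztop 0.093 med [-45. -77.] rect [-47. -79.] [21. 20.] 8
```

Straight on; 67 mm to go.

>>> apply_moves(moves=[{"jaw": 0, "offset": [7, 0, 0], "rot": [0, 0, 0]}, {"jaw": 0, "offset": [7, 0, 0], "rot": [0, 0, 0]}, {"jaw": 0, "offset": [7, 0, 0], "rot": [0, 0, 0]}, {"jaw": 0, "offset": [7, 0, 0], "rot": [0, 0, 0]}, {"jaw": 0, "offset": [7, 0, 0], "rot": [0, 0, 0]}])

```text
time_s: 15.8
eef_pos: [0.5443, 0.2819, 0.0763]
eef_rot: [-0.0, 0.936, 0.353, -0.0]
wrist_force: [0.3, -0.2, -0.3]
opening: -0.002
grasp_force: 0.1
```

>>> apply_moves(moves=[{"jaw": 0, "offset": [7, 0, 0], "rot": [0, 0, 0]}, {"jaw": 0, "offset": [7, 0, 0], "rot": [0, 0, 0]}, {"jaw": 0, "offset": [7, 0, 0], "rot": [0, 0, 0]}, {"jaw": 0, "offset": [7, 0, 0], "rot": [0, 0, 0]}, {"jaw": 0, "offset": [4, 0, 0], "rot": [0, 0, 0]}])

```text
time_s: 16.42
eef_pos: [0.5684, 0.303, 0.0763]
eef_rot: [-0.0, 0.936, 0.353, 0.0]
wrist_force: [-0.9, -0.3, 0.7]
opening: 0.001
grasp_force: 0.0
```

>>> apply_moves(moves=[{"jaw": 0, "offset": [0, 0, 0], "rot": [0, 0, 0]}, {"jaw": 0, "offset": [0, 0, 0], "rot": [0, 0, 0]}, {"jaw": 0, "offset": [0, 0, 0], "rot": [0, 0, 0]}, {"jaw": 0, "offset": [0, 0, 0], "rot": [0, 0, 0]}, {"jaw": 0, "offset": [0, 0, 0], "rot": [0, 0, 0]}])

```text
time_s: 17.05
eef_pos: [0.568, 0.3026, 0.0764]
eef_rot: [-0.0, 0.936, 0.353, 0.0]
wrist_force: [0.1, 0.5, 0.5]
opening: 0.002
grasp_force: 0.0
```

```bash
python3 look.py s6
```

```text
t 17.05 tray mm [56.9 -1.1] z 76.4 x-yaw in tray deg 0.0 zaxis [ 0.  0. -1.] F [0.1 0.5 0.5] open 0.0
cube_a 0.7 [217.4, 283.2] ztop 0.029 med [159. 148.] rect [159. 146.] [28. 28.] 57
cube_a 0.63 [254.1, 237.8] ztop 0.036 med [109.   5.] rect [107.   2.] [26. 28.] 4
bung 0.46 [316.6, 205.0] ztop 0.093 med [-45. -79.] rect [-45. -80.] [22. 24.] 59
```

View pics/s6.png

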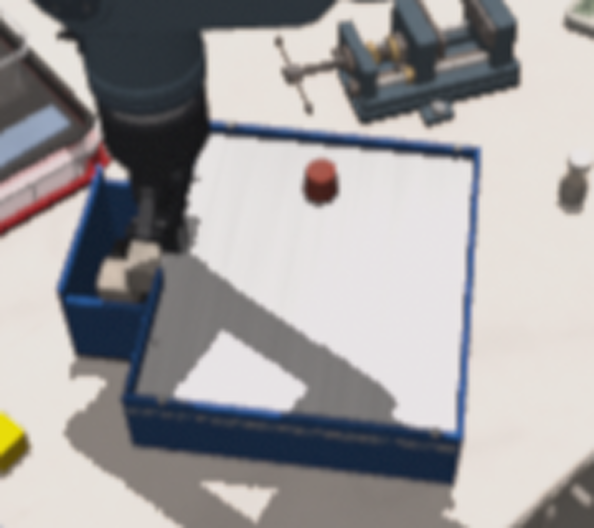

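The second cube has tipped in at (142,262), but seems to rest against the first at (118,278). I'll lift off and look from clear.

>>> apply_moves(moves=[{"jaw": 0, "offset": [-10, 0, 0], "rot": [0, 0, 0]}, {"jaw": 0, "offset": [-10, 0, -20], "rot": [0, 0, 0]}, {"jaw": 0, "offset": [-10, 0, -40], "rot": [0, 0, 0]}, {"jaw": 0, "offset": [-40, 0, -40], "rot": [0, 0, 0]}, {"jaw": 0, "offset": [-50, 0, 0], "rot": [0, 0, 0]}])

```text
time_s: 17.82
eef_pos: [0.4793, 0.2232, 0.18]
eef_rot: [0.001, 0.936, 0.353, 0.004]
wrist_force: [0.3, -0.7, 0.1]
opening: 0.004
grasp_force: 0.0
```

>>> apply_moves(moves=[{"jaw": 0, "offset": [-50, 0, 0], "rot": [0, 0, 0]}, {"jaw": 0, "offset": [-50, 0, 0], "rot": [0, 0, 0]}, {"jaw": 0, "offset": [0, 0, 0], "rot": [0, 0, 0]}, {"jaw": 0, "offset": [0, 0, 0], "rot": [0, 0, 0]}, {"jaw": 0, "offset": [0, 0, 0], "rot": [0, 0, 0]}])

```text
time_s: 18.45
eef_pos: [0.4035, 0.1578, 0.1766]
eef_rot: [0.0, 0.936, 0.353, 0.0]
wrist_force: [-0.1, -0.1, 0.4]
opening: 0.0
grasp_force: 0.0
```

```bash
python3 - <<'E'
from h import *
where();pose=json.load(open("pose.json"));ims=[]
for cam,b in(("top",(150,215,215,290)),("scene",(195,260,230,305))):
    p,d=ctrl.camera(cam);c=ctrl.camera_params(cam);T=c["cam_to_world"]
    v,u=np.mgrid[b[0]:b[1],b[2]:b[3]].reshape(2,-1)
    un=cv2.undistortPoints(np.c_[u,v].astype(float).reshape(-1,1,2),c["K"],c["dist"])[:,0]
    P=(np.c_[un,np.ones(len(un))]*d[v,u][:,None])@T[:3,:3].T+T[:3,3]
    t=totray(P[:,:2],pose)*1000
    for x in range(72,129,6):
        print(cam,x,[int(np.median(P[k,2])*1000) if (k:=(abs(t[:,0]-x)<3)&(abs(t[:,1]-y)<4)).sum()>1 else -1 for y in range(-40,41,8)])
    ims.append(cv2.resize(p[b[0]:b[1],b[2]:b[3]],(390,340),interpolation=cv2.INTER_CUBIC))
cv2.imwrite("pics/s7.png",np.hstack(ims)[:,:,::-1])
E
```

```text
t 18.45 tray mm [-162.2   -1.4] z 176.6 x-yaw in tray deg 0.0 zaxis [ 0.001  0.    -1.   ] F [-0.1 -0.1  0.4] open 0.0
top 72 [-1, -1, 66, 62, 57, 61, 59, 58, -1, -1, -1]
top 78 [5, -1, 10, 34, 58, 61, 60, 6, 8, 8, 9]
top 84 [6, 5, 5, 7, 60, 60, 61, 8, 6, 5, 4]
top 90 [7, 8, 5, 8, 61, 62, 61, 9, 5, 6, 8]
top 96 [7, 6, 7, 8, 61, 62, 61, 6, 7, 7, 6]
top 102 [6, 5, 7, 5, 34, 33, 38, 20, 6, 6, 7]
top 108 [6, 6, 8, 5, 33, 33, 36, 7, 6, 6, 6]
top 114 [6, 6, 8, 6, 31, 33, 35, 11, 7, 6, 6]
top 120 [8, 7, 7, 7, 33, 34, 34, 20, 7, 6, 7]
top 126 [8, 11, 9, 37, 32, 40, 49, 56, 45, 48, 44]
scene 72 [-1, -1, -1, 59, 60, 60, 61, 59, -1, -1, -1]
scene 78 [-1, -1, -1, -1, 61, 61, 60, 50, -1, -1, -1]
scene 84 [-1, -1, -1, 61, 62, 61, 62, 48, -1, -1, -1]
scene 90 [-1, -1, -1, 62, 62, 9, 23, 46, -1, -1, -1]
scene 96 [-1, -1, -1, -1, 63, 61, 63, 33, -1, -1, -1]
scene 102 [-1, -1, -1, -1, 36, 34, 34, 27, -1, -1, -1]
scene 108 [-1, -1, -1, -1, 35, 33, 34, 25, -1, -1, -1]
scene 114 [7, 7, -1, 34, 33, 33, 33, 28, -1, -1, -1]
scene 120 [7, 7, -1, -1, 34, 33, 35, 23, -1, -1, -1]
scene 126 [52, 49, 63, 59, 66, 54, 55, 68, 69, 71, 78]
```

View pics/s7.png

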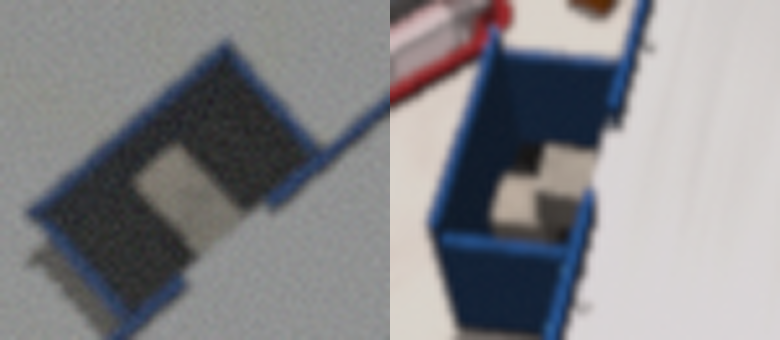

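Top view (left) and scene view (right) show the second cube inside the pit but perched. Its top is at z ≈ 61 over x = 71–99 mm, wedged between the deck wall and the first cube, which is at x = 92–120 with its top at 34. That isn't a clean drop. I'll nudge it sideways (+y) off the first cube with the shut fingertips, coming in on the free -y side of the pit.

>>> apply_moves(moves=[{"jaw": 0, "offset": [50, 6.5, 0], "rot": [0, 0, 0]}, {"jaw": 0, "offset": [50, 6.5, 0], "rot": [0, 0, 0]}, {"jaw": 0, "offset": [50, 6.5, 0], "rot": [0, 0, 0]}, {"jaw": 0, "offset": [50, 6.5, 0], "rot": [0, 0, 0]}, {"jaw": 0, "offset": [51, 6.5, 0], "rot": [0, 0, 0]}])

```text
time_s: 19.18
eef_pos: [0.6141, 0.3002, 0.1753]
eef_rot: [-0.0, 0.936, 0.353, -0.0]
wrist_force: [-0.2, 0.2, -0.4]
opening: -0.003
grasp_force: 0.0
```

>>> apply_moves(moves=[{"jaw": 0, "offset": [0, 0, 0], "rot": [0, 0, 0]}, {"jaw": 0, "offset": [0, 0, 30], "rot": [0, 0, 0]}, {"jaw": 0, "offset": [0, 0, 30], "rot": [0, 0, 0]}, {"jaw": 0, "offset": [0, 0, 0], "rot": [0, 0, 0]}, {"jaw": 0, "offset": [0, 0, 0], "rot": [0, 0, 0]}])

```text
time_s: 19.8
eef_pos: [0.6131, 0.2989, 0.1174]
eef_rot: [0.0, 0.936, 0.353, 0.001]
wrist_force: [-0.8, 0.1, -0.3]
opening: 0.003
grasp_force: 0.0
```

```bash
python3 -c "
from h import *
where()"
```

```text
t 19.8 tray mm [ 88.4 -33.7] z 117.4 x-yaw in tray deg 0.0 zaxis [ 0.001  0.    -1.   ] F [-0.8  0.1 -0.3] open 0.0
```

>>> apply_moves(moves=[{"jaw": 0, "offset": [0, 0, 15], "rot": [0, 0, 0]}, {"jaw": 0, "offset": [0, 0, 15], "rot": [0, 0, 0]}, {"jaw": 0, "offset": [0, 0, 10], "rot": [0, 0, 0]}, {"jaw": 0, "offset": [0, 0, 8], "rot": [0, 0, 0]}, {"jaw": 0, "offset": [0, 0, 8], "rot": [0, 0, 0]}])

```text
time_s: 20.42
eef_pos: [0.6128, 0.2987, 0.0598]
eef_rot: [-0.0, 0.936, 0.353, 0.0]
wrist_force: [-0.3, -1.0, -0.3]
opening: 0.002
grasp_force: 0.0
```

>>> apply_moves(moves=[{"jaw": 0, "offset": [0, 0, 6], "rot": [0, 0, 0]}, {"jaw": 0, "offset": [0, 0, 6], "rot": [0, 0, 0]}, {"jaw": 0, "offset": [0, -4, 0], "rot": [0, 0, 0]}, {"jaw": 0, "offset": [0, -4, 0], "rot": [0, 0, 0]}, {"jaw": 0, "offset": [0, -4, 0], "rot": [0, 0, 0]}])

```text
time_s: 21.05
eef_pos: [0.605, 0.3081, 0.0488]
eef_rot: [0.0, 0.936, 0.353, 0.0]
wrist_force: [0.1, 0.1, 0.3]
opening: 0.003
grasp_force: 0.3
```

>>> apply_moves(moves=[{"jaw": 0, "offset": [0, -5, 0], "rot": [0, 0, 0]}, {"jaw": 0, "offset": [0, -5, 0], "rot": [0, 0, 0]}, {"jaw": 0, "offset": [0, -5, 0], "rot": [0, 0, 0]}, {"jaw": 0, "offset": [0, -4, 0], "rot": [0, 0, 0]}, {"jaw": 0, "offset": [0, 0, 0], "rot": [0, 0, 0]}])

```text
time_s: 21.68
eef_pos: [0.5918, 0.3223, 0.0481]
eef_rot: [-0.0, 0.936, 0.353, -0.0]
wrist_force: [-0.3, 0.1, -0.7]
opening: 0.002
grasp_force: 0.0
```

```bash
python3 look.py s8
```

```text
t 21.68 tray mm [87.8 -2. ] z 48.1 x-yaw in tray deg 0.1 zaxis [-0. -0. -1.] F [-0.3  0.1 -0.7] open 0.0
cube_a 0.6 [218.0, 283.6] ztop 0.029 med [158. 149.] rect [159. 148.] [26. 28.] 56
cube_a 0.44 [259.2, 236.1] ztop 0.066 med [82. 25.] rect [83. 25.] [23. 14.] 15
bung 0.54 [316.0, 203.7] ztop 0.093 med [-46. -80.] rect [-45. -80.] [24. 24.] 20
```

View pics/s8.png

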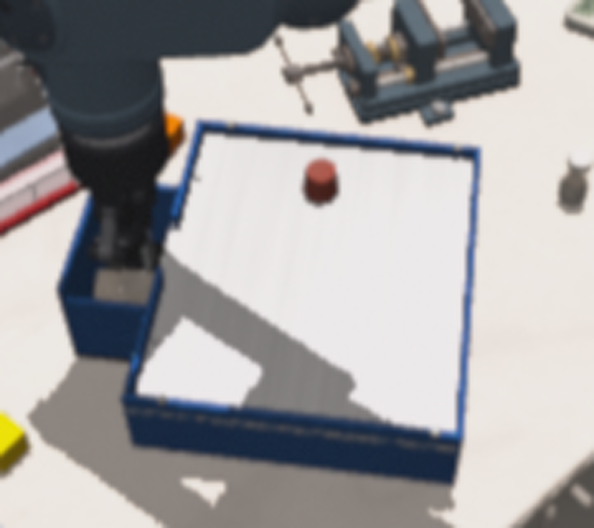

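The cube (crop (122,285)) has moved to y ≈ 25 but still leans on the first; 9 mm more clears the edge, leaving about 5 mm to the end wall.

>>> apply_moves(moves=[{"jaw": 0, "offset": [0, -3, 0], "rot": [0, 0, 0]}, {"jaw": 0, "offset": [0, -3, 0], "rot": [0, 0, 0]}, {"jaw": 0, "offset": [0, -3, 0], "rot": [0, 0, 0]}, {"jaw": 0, "offset": [0, 0, 0], "rot": [0, 0, 0]}, {"jaw": 0, "offset": [0, 0, 0], "rot": [0, 0, 0]}])

```text
time_s: 22.45
eef_pos: [0.5863, 0.3288, 0.0483]
eef_rot: [0.0, 0.936, 0.353, -0.0]
wrist_force: [-0.4, -0.8, -0.1]
opening: -0.001
grasp_force: 0.0
```

>>> apply_moves(moves=[{"jaw": 0, "offset": [0, 5, 0], "rot": [0, 0, 0]}, {"jaw": 0, "offset": [0, 0, -30], "rot": [0, 0, 0]}, {"jaw": 0, "offset": [0, 0, -50], "rot": [0, 0, 0]}, {"jaw": 0, "offset": [-50, 0, -50], "rot": [0, 0, 0]}, {"jaw": 0, "offset": [-60, 0, 0], "rot": [0, 0, 0]}])

```text
time_s: 23.08
eef_pos: [0.5144, 0.2563, 0.1774]
eef_rot: [0.001, 0.936, 0.353, 0.005]
wrist_force: [0.6, -0.6, -0.7]
opening: -0.002
grasp_force: 0.0
```

>>> apply_moves(moves=[{"jaw": 0, "offset": [-60, 0, 0], "rot": [0, 0, 0]}, {"jaw": 0, "offset": [-50, 0, 0], "rot": [0, 0, 0]}, {"jaw": 0, "offset": [-30, 0, 0], "rot": [0, 0, 0]}, {"jaw": 0, "offset": [0, 0, 0], "rot": [0, 0, 0]}, {"jaw": 0, "offset": [0, 0, 0], "rot": [0, 0, 0]}])

```text
time_s: 23.7
eef_pos: [0.4072, 0.1639, 0.1731]
eef_rot: [0.0, 0.936, 0.352, 0.001]
wrist_force: [0.3, 0.7, 0.5]
opening: -0.001
grasp_force: 0.0
```

```bash
python3 - <<'E'
from h import *
where();pose=json.load(open("pose.json"));ims=[]
for cam,b in(("top",(150,215,215,290)),("scene",(150,310,220,420))):
    p,d=ctrl.camera(cam);c=ctrl.camera_params(cam);T=c["cam_to_world"]
    v,u=np.mgrid[b[0]:b[1],b[2]:b[3]].reshape(2,-1)
    un=cv2.undistortPoints(np.c_[u,v].astype(float).reshape(-1,1,2),c["K"],c["dist"])[:,0]
    P=(np.c_[un,np.ones(len(un))]*d[v,u][:,None])@T[:3,:3].T+T[:3,3]
    t=totray(P[:,:2],pose)*1000
    if cam=="top":
      for x in range(72,129,6):
        print(cam,x,[int(np.median(P[k,2])*1000) if (k:=(abs(t[:,0]-x)<3)&(abs(t[:,1]-y)<4)).sum()>1 else -1 for y in range(-40,49,8)])
    ims.append(cv2.resize(p[b[0]:b[1],b[2]:b[3]],(390,340),interpolation=cv2.INTER_CUBIC))
cv2.imwrite("pics/s9.png",np.hstack(ims)[:,:,::-1])
E
```

```text
t 23.7 tray mm [-155.4    0.7] z 173.1 x-yaw in tray deg -0.0 zaxis [ 0.002  0.    -1.   ] F [0.3 0.7 0.5] open -0.0
top 72 [-1, -1, -1, -1, -1, -1, -1, 45, 56, 61, 55, 49]
top 78 [8, 6, 6, 7, 7, 7, 9, 48, 54, 62, 56, 51]
top 84 [6, 5, 7, 8, 7, 6, 4, 46, 55, 62, 59, 51]
top 90 [4, 8, 5, 6, 6, 5, 7, 44, 54, 63, 61, 49]
top 96 [6, 6, 6, 6, 7, 25, 34, 41, 55, 61, 61, 56]
top 102 [5, 5, 6, 6, 5, 30, 38, 44, 37, 28, -1, -1]
top 108 [6, 10, 6, 6, 8, 30, 40, 43, 37, 28, 7, 6]
top 114 [7, 7, 5, 6, 7, 31, 36, 44, 40, 30, 7, 6]
top 120 [7, 7, 8, 6, 6, 30, 35, 44, 36, 28, 6, 7]
top 126 [9, 29, 20, 37, 21, 45, 44, 61, 67, 62, 42, 43]
```

View pics/s9.png

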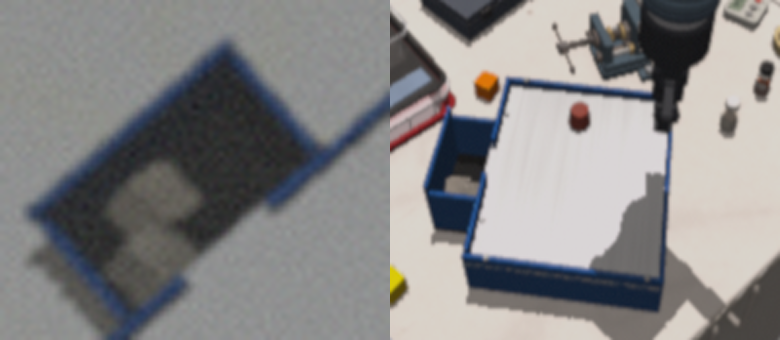

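Both cubes lie in the pit and below deck level. They lean on each other, with tops at z ≈ 44 and 62 mm against a deck at 66, so they can only settle deeper. In the right half the bung stands at (580,116) and both vials are upright at (730,113) and (764,78). The arm touches nothing, so I'm handing in.

```bash
python3 -c "
from bench import ctrl
print(ctrl.hand_in())"
```

```text
the job is handed in; nothing more can be done
None
```

I swept both grey cubes through the gate into the slot, one after the other, and handed in at about 24 s. They lean on each other, neither lying flat, but both are below deck level. The second cube first wedged on top of the first, so I nudged it sideways inside the slot. The bung is still standing and the vials were not touched.

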